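# Lay out a jeweller's bench for doming

### The arm

A 7-joint arm with a two-finger parallel gripper is mounted at the origin on the work surface. World frame = base frame: x ahead of the robot, y to its left, z up, the work surface at z = 0. Lengths are in m, angles in rad, forces in N, time in s.
With the tool pointing down it reaches from about 0.35 to 0.9 m from the base axis. Payload 8.1 kg.
Tool frame: the origin (TCP) lies midway between the tips of the shut fingers; the grasp point (between the pads) lies 19 mm behind it; z points along the fingers, y is the line along which they close (so a half turn about z gives the same grasp; the last joint's range is limited). The gripper opens to 92 mm and grips with 3 to 60 N. Pads are 19 mm wide; open, the fingers measure 130 mm over their backs; the gripper's body (75 mm by 190 mm) begins 47 mm behind the grasp point.
Start: joints at [-1.364, 0.434, 0.025, 1.573, -0.012, 1.134, -0.075], TCP at [0.191, 0.595, 0.195] pointing down, gripper open.
Joint ranges: [-2.62, 2.62], [-0.44, 2.09], [-1.27, 1.32], [0.08, 2.57], [-1.32, 4.46], [0.12, 2], [-2.74, 2.74]. Speed limits (rad/s): [2.22, 2.22, 3.01, 3.01, 3.14, 3.14, 3.14].

### API

Orientations are given as a rotation vector (axis times angle).
In Python, from cell import arm gives the robot as it stands.
- The arm moves only by the tool carry_out, never from a script. Its arguments are lists of equal length, an entry for each row: "claw": the finger opening in cm, from 0 to 9.18; "delta_pos": the shift along the tool's x, y, z in cm, a list of three; "angular": the turn, a rotation vector about the tool's x, y, z in rad, a list of three. In form: {"claw": [claw, ...], "delta_pos": [[dx, dy, dz], ...], "angular": [[ax, ay, az], ...]}. A call has 1 to 20 rows; each row shifts and turns the commanded pose from where the row before left it, along the tool's axes as they then stand; what a row does not reach is not made up. A row lasts 1/10 s, in which the tool goes at most 50 mm and 8.59 degrees, less where a joint would pass 70% of its speed; a pose out of reach is approached as far as the arm can. A call with a gripper value outside its range is refused whole. The fingers move at their own pace and stop on an object; "force" is the grip in N (left out, the last holds). Time passes only in rows, so rows that do not move let the fingers close. It gives the time, the measured TCP pose, the force, the opening and the grip force at its end, in the units of the state.
- arm.observe(): the state, without advancing time (a new reading comes with each control period).
- arm.get_image(name): name is "side" or "top"; returns a dict with "frame" (400x640x3 uint8, red, green, blue), "mtx" (3x3 intrinsics, pixels), "T" (4x4, takes a point from camera to world coordinates). Camera axes: x right, y down, z forward; pixel columns grow to the right and rows downward; lengths in m; the calibration is good to about 2 mm. A picture is of the moment at which its call begins. There is no depth.
- arm.sign_off(): hands the job in; it is judged then, once.
Trained networks look in a picture, given as the dict that the camera call returned (one of the last four; its "shot" number tells which), for a name from the list of things; names that differ only in an ending like _2 or _b are one class to them, and where a whole thing is asked for, a point or a joint stands for the part that bears it (a point fixed in the world has none). Each returns a list of dicts, best first, with "conf" (0 to 1); they miss things now and then, are a little off and sometimes report something else, mostly with a low value. They report only what shows in the picture. A call takes as long as a camera call. They do not tell look-alikes from the thing itself.
- arm.look_for(label, picture): "centre" ([column, row] as shares, 0 to 1, of the picture: columns of its width, rows of its height, amid what is visible of it).
- arm.trace(label, picture): "region" (400x640 bool, what is visible of it) and "centre" ([column, row] as shares, 0 to 1, of the picture: columns of its width, rows of its height, amid what is visible of it).
- arm.place_of(label, picture): "centre" ([column, row] as shares, 0 to 1, of the picture: columns of its width, rows of its height: a listed point, or the origin of a listed thing).
The state is a dict: "clock": time; "joints": joint angles; "dq": joint speeds; "joint_efforts": joint torques, N m; "position": TCP position; "ee_rot": TCP orientation; "force": force on the tool from outside, world axes, zero at the start; "ft_torque": the same for the moment, N m; "width": opening from 0.0 (shut) to 1.0 (fully open); "gripper_force": force on a finger pad.
Only numpy, scipy, OpenCV 4.12 (cv2) and the standard library are available. Lean on these libraries where they do the work, as an engineer would, in place of code of your own. Each camera call takes 0.05 s, during which the arm holds its last target. There are 200 camera calls.

### The job

Set up the bench for doming: lay the flat steel bench block on the bench halfway between the soldering stand and the bur stand, then set the steel doming block squarely on the middle of it, big hollow still facing up. Lay the brass bangle flat on the middle of the soldering stand, and stand the small tall aluminium pot, lid up, in front of the middle of the punch rack (on the robot's side), leaving a gap of about 3 cm. Leave the flat tin and the brown bottle where they are.

Things in the scene. Friction and masses are not known exactly. Their poses are not given: they have to be found in the camera images.
- bench_block: Loose. Flat square block of bare bright steel, 62 x 62 x 20 mm high, about 0.6 kg. Origin: centre of the underside; x and y along its edges, z up.
- doming_block: Loose. Steel doming block, a 40 mm cube with round dark hollows, the largest (26 mm across) on top; about 0.4 kg; all sides can be gripped as flat faces. Origin: centre of the underside; x and y along its edges, z up.
- bangle: Loose. Plain chunky brass bangle lying flat: ring 66 mm outside, 50 mm inside diameter (8 mm thick wall), 16 mm high, about 0.13 kg. Origin: centre of the ring in the plane of its underside; z up.
- pot: Loose. Small tall closed aluminium pot: round body 44 mm in diameter, 34 mm high, then a lid 46 mm in diameter and 12 mm high; 46 mm high in all, about 0.06 kg. Origin: centre of the underside; z up.
- soldering_stand: Fixed. Low round stand of dark steel, 110 mm in diameter, with a flat white ceramic top 104 mm across, 24 mm above the bench. Origin: its centre at bench level; its y axis lies along the line through the bur stand's centre (either way). It may be on the left or the right of the bur stand; the centres are 255 to 270 mm apart.
- bur_stand: Fixed. Round light wooden stand, 80 mm in diameter and 34 mm high, with thin upright steel burs rising to 75 mm above the bench. Origin: its centre at bench level.
- punch_rack: Fixed. Dark wooden block 45 mm deep (x) x 150 mm long (y) x 30 mm high with a row of six ball-headed steel punches standing in it, up to 75 mm above the bench. Origin: centre of the underside; its front, a long side, faces the robot along its own -x.
- flat_tin: Bystander, loose, to be left alone. Flat round aluminium tin, 64 mm in diameter, 22 mm high. Origin: centre of the underside.
- bottle: Bystander, loose, to be left alone. Brown glass bottle, 48 mm in diameter, 110 mm high. Origin: centre of the underside.
Not all that is in view belongs to the job. Leave any orange or pink look-alike of the doming_block alone.

How it is judged:
At the end, for the whole second after the job is handed in: Bench block flat within 15 mm of the line stand to stand and 147 mm of both; doming block upright on it within 10 mm, square within 0.2 rad; bangle flat on soldering stand within 12 mm; pot upright before rack's middle, 15 mm either way, gap 15 to 45 mm; tin, bottle moved under 20 mm; all at rest (horizontal distance between bench_block and soldering_stand below 0.147 m and horizontal distance between bench_block and bur_stand below 0.147 m and x of bench_block in the frame of soldering_stand between -0.015 and 0.015 m and height (world z) of bench_block between -0.003 and 0.003 m and angle between each of bench_block, doming_block, bangle, pot's own z axis and vertical below 0.08 rad and horizontal distance between doming_block and bench_block below 0.01 m and z of doming_block in the frame of bench_block between 0.017 and 0.023 m and (angle between the x axis of doming_block and the x axis of bench_block, either way round below 0.2 rad or angle between the x axis of doming_block and the y axis of bench_block, either way round below 0.2 rad) and horizontal distance between bangle and soldering_stand below 0.012 m and z of bangle in the frame of soldering_stand between 0.021 and 0.027 m and x of pot in the frame of punch_rack between -0.0905 and -0.0605 m and y of pot in the frame of punch_rack between -0.015 and 0.015 m and height (world z) of pot between -0.003 and 0.003 m and distance of each of flat_tin, bottle from where it was at the start of the episode below 0.02 m and linear speed of each of bench_block, doming_block, bangle, pot below 0.02 m/s and angular speed of each of bench_block, doming_block, bangle, pot below 0.2 rad/s); the robot touches nothing.
It fails at once if the flat tin or the bottle is disturbed (moved 20 mm or more) (distance of any of flat_tin, bottle from where it was at the start of the episode above 0.02 m).
It also fails if it takes over 102 s, if anything falls off the work surface, if the arm or the gripper's body presses on something with over 40 N, if the wrist force passes 120 N, or if a joint passes its speed limit or range.

## Working session

There is one attempt and no reset: what is moved stays moved. The work goes in short steps, Python scripts to look and compute and a tool call to move; the robot and the scene stay as the last step left them, time stands still between calls to the robot, and variables do not carry over. Pictures are saved under pics/ and viewed, at most 14 in all, crops included, and the job is handed in when it is done.

Besides the shell and the picture viewer there is one more tool, called as a command line: name --argument value ..., lists and objects as JSON in quotes. carry_out: Moves the arm, as the interface text tells. Its arguments: {"type":"object","properties":{"claw":{"type":"array","items":{"type":"number"}},"delta_pos":{"type":"array","items":{"type":"array","items":{"type":"number"}}},"angular":{"type":"array","items":{"type":"array","items":{"type":"number"}}},"force":{"type":"number"}},"required":["claw","delta_pos","angular"]}

```bash
mkdir -p pics; ls
cat > h.py <<'E'
import numpy as np, cv2
from cell import arm
def px(c): return np.array([c[0]*640,c[1]*400])
def ray(p,uv):
    K=np.array(p["mtx"]);T=np.array(p["T"]);d=T[:3,:3]@np.linalg.solve(K,[uv[0],uv[1],1.]);return T[:3,3],d
def onz(p,uv,z):
    o,d=ray(p,uv);return o+d*(z-o[2])/d[2]
def tri(rs):
    A=np.zeros((3,3));b=np.zeros(3)
    for o,d in rs:
        d=d/np.linalg.norm(d);M=np.eye(3)-np.outer(d,d);A+=M;b+=M@o
    return np.linalg.solve(A,b)
def proj(p,X):
    K=np.array(p["mtx"]);T=np.linalg.inv(np.array(p["T"]));c=T[:3,:3]@np.asarray(X)+T[:3,3];u=K@c;return u[:2]/u[2]
def save(p,n): cv2.imwrite("pics/"+n,cv2.cvtColor(p["frame"],cv2.COLOR_RGB2BGR))
E
cat > a.py <<'E'
from h import *
np.set_printoptions(precision=3,suppress=True)
names="bench_block doming_block bangle pot soldering_stand bur_stand punch_rack flat_tin bottle".split()
P={n:arm.get_image(n) for n in("side","top")}
for n in P: save(P[n],n+"0.png"); print(n,np.array(P[n]["T"])[:3,3])
for l in names:
    for n in P:
        for r in arm.place_of(l,P[n])[:3]:
            print(l,n,round(r["conf"],2),px(r["centre"]),onz(P[n],px(r["centre"]),0.024*(l=="x")))
s=arm.observe();print(s)
E
python3 a.py
```

```text
pics
side [-0.001 -0.675  0.739]
top [0.441 0.023 1.209]
bench_block side 0.86 [229.184 165.52 ] [0.53  0.396 0.   ]
bench_block top 0.82 [166.912 208.88 ] [0.547 0.409 0.   ]
bench_block top 0.33 [220.608 162.68 ] [0.676 0.27  0.   ]
doming_block side 0.68 [225.088 200.08 ] [0.423 0.236 0.   ]
doming_block side 0.64 [206.528 185.2  ] [0.416 0.34  0.   ]
doming_block side 0.64 [190.208 178.32 ] [0.394 0.407 0.   ]
doming_block top 0.8 [194.176 259.88 ] [0.412 0.33  0.   ]
doming_block top 0.79 [235.072 254.68 ] [0.427 0.222 0.   ]
doming_block top 0.6 [158.4  262.12] [0.405 0.424 0.   ]
bangle side 0.85 [354.624 333.6  ] [ 0.401 -0.338  0.   ]
bangle top 0.8 [440.896 264.4  ] [ 0.408 -0.332  0.   ]
pot side 0.83 [418.624 310.12 ] [ 0.553 -0.384  0.   ]
pot top 0.56 [459.328 215.   ] [ 0.542 -0.385  0.   ]
soldering_stand side 0.61 [336.   255.68] [ 0.524 -0.144  0.   ]
soldering_stand top 0.85 [369.6 219.8] [ 0.526 -0.139  0.   ]
soldering_stand top 0.57 [166.528 209.08 ] [0.547 0.41  0.   ]
soldering_stand top 0.55 [330.816 135.48 ] [ 0.758 -0.032  0.   ]
bur_stand side 0.96 [272.32
[... 377 characters left out ...]
  ]
bottle side 0.66 [433.728 255.28 ] [ 0.719 -0.299  0.   ]
bottle side 0.39 [368.512 199.08 ] [ 0.76  -0.028  0.   ]
bottle top 0.84 [427.904 155.4  ] [ 0.707 -0.301  0.   ]
bottle top 0.2 [373.12 219.08] [ 0.528 -0.149  0.   ]
{'clock': 1.0, 'joints': array([-1.364,  0.434,  0.025,  1.573, -0.012,  1.134, -0.075]), 'dq': array([-0.001,  0.   , -0.001,  0.001,  0.001,  0.   ,  0.001]), 'joint_efforts': array([  0.001, -66.768,   0.984, -31.48 ,  -0.061,   0.033,   0.   ]), 'position': array([0.191, 0.595, 0.195]), 'ee_rot': array([ 0.485,  3.104, -0.   ]), 'force': array([0.25 , 0.347, 0.62 ]), 'ft_torque': array([-0.033, -0.003,  0.035]), 'gripper_force': 0.0, 'width': 0.998481493073693}
```

View pics/top0.png

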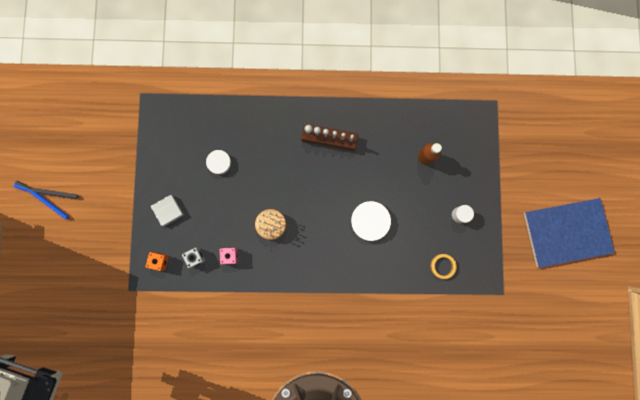

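View pics/side0.png

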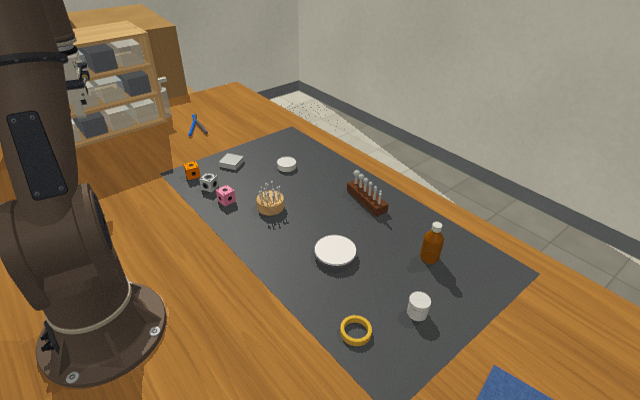

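```bash
cat > fit.py <<'E'
from h import *
from scipy.optimize import minimize
np.set_printoptions(precision=4,suppress=True)
def verts(shape,x,y,z,yaw):
    if shape[0]=="box": a,b,h=shape[1:]; q=np.array([[i*a/2,j*b/2] for i in(-1,1) for j in(-1,1)])
    else: t=np.linspace(0,2*np.pi,48,endpoint=False); q=shape[1]/2*np.c_[np.cos(t),np.sin(t)]; h=shape[2]
    c,s=np.cos(yaw),np.sin(yaw); q=q@np.array([[c,s],[-s,c]])+[x,y]
    return np.vstack([np.c_[q,np.full(len(q),z)],np.c_[q,np.full(len(q),z+h)]])
def sil(p,V,S=4):
    m=np.zeros((400*S,640*S),np.uint8); q=np.array([proj(p,v) for v in V])
    h=cv2.convexHull(((q+.5)*S).astype(np.int32)); cv2.fillConvexPoly(m,h,255)
    return cv2.resize(m,(640,400),interpolation=cv2.INTER_AREA)/255.
def fit(shape,views,x0,yaws=(0,),freez=True):
    """views: list of (picture, bool region); returns best x,y,z,yaw and residual share"""
    def f(v):
        e=0
        for p,r in views: e+=np.abs(sil(p,verts(shape,v[0],v[1],v[2] if freez else x0[2],v[3]))-r).sum()/r.sum()
        return e/len(views)
    best=None
    for y in yaws:
        s0=np.array([[x0[0],x0[1],x0[2],y]]*5); s0[1,0]+=.008; s0[2,1]+=.008; s0[3,2]+=.008; s0[4,3]+=.25
        r=minimize(f,s0[0],method="Nelder-Mead",options=dict(initial_simplex=s0,maxiter=110,xatol=2e-4,fatol=1e-4))
        if best is None or r.fun<best.fun: best=r
    return best.x,best.fun
SH=dict(bench_block=("box",.062,.062,.02),doming_block=("box",.04,.04,.04),bangle=("cyl",.066,.016),pot=("cyl",.045,.046),
 soldering_stand=("cyl",.110,.024),bur_stand=("cyl",.080,.034),punch_rack=("box",.045,.150,.030),flat_tin=("cyl",.064,.022),bottle=("cyl",.048,.11))
def region(l,p,near):
    rs=arm.trace(l,p)
    if not rs: return None
    u=proj(p,near); rs.sort(key=lambda r:np.linalg.norm(px(r["centre"])-u)); r=rs[0]
    m=r["region"].astype(np.uint8)
    if np.linalg.norm(px(r["centre"])-u)>15: return None
    if l=="bangle": m=cv2.fillConvexPoly(m,cv2.convexHull(cv2.findNonZero(m)),1)
    return m>0
E
cat > b.py <<'E'
from fit import *
g=dict(bench_block=(.54,.40,0),doming_block=(.414,.335,0),bangle=(.404,-.335,0),pot=(.548,-.385,0),soldering_stand=(.525,-.142,0),bur_stand=(.518,.134,0),punch_rack=(.755,-.032,0))
P=[arm.get_image(n) for n in("side","top")]
vis=[p["frame"].copy() for p in P]
for l,x in g.items():
    h=SH[l][-1]/2; vs=[(p,region(l,p,(x[0],x[1],h))) for p in P]; print(l,[None if r is None else int(r.sum()) for _,r in vs],end=" ")
    if l in("bur_stand","punch_rack"): # thin parts stick out: keep the thick body only
        vs=[(p,None if r is None else cv2.morphologyEx(r.astype(np.uint8),cv2.MORPH_OPEN,cv2.getStructuringElement(cv2.MORPH_ELLIPSE,(9,9)))>0) for p,r in vs]
    vs=[v for v in vs if v[1] is not None]
    box=SH[l][0]=="box"
    x,e=fit(SH[l],vs,x,(-.6,-.2,.2,.6) if box else (0,),len(vs)==2); print(x,"res",round(e,3))
    for p,v in zip(P,vis):
        q=np.array([proj(p,k) for k in verts(SH[l],*x)]); cv2.polylines(v,[cv2.convexHull(np.round(q).astype(np.int32))],True,(0,255,0),1)
v=vis[1][90:300,120:520]; cv2.imwrite("pics/fit1.png",cv2.cvtColor(np.vstack([cv2.resize(v,(800,420))]),cv2.COLOR_RGB2BGR))
v=vis[0][120:370,150:480]; cv2.imwrite("pics/fit2.png",cv2.cvtColor(cv2.resize(v,(792,600)),cv2.COLOR_RGB2BGR))
E
time python3 b.py
```

```text
bench_block [308, 582] [ 0.5458  0.4087 -0.0058  0.5485] res 0.079
doming_block [248, 303] [ 0.4203  0.3307 -0.0075  0.5219] res 0.152
bangle [792, 523] [ 0.4045 -0.3356 -0.0028  0.129 ] res 0.049
pot [541, 296] [ 0.5458 -0.3846 -0.0047  0.1902] res 0.095
soldering_stand [1130, 1330] [ 0.5242 -0.1391 -0.0033  0.19  ] res 0.121
bur_stand [610, 726] [ 0.5104  0.1291 -0.0005  0.236 ] res 0.073
punch_rack [None, 994] [ 0.7501 -0.0252  0.0038 -0.1774] res 0.081
real	0m11.548s
user	0m16.594s
sys	0m7.535s
```

View pics/fit1.png

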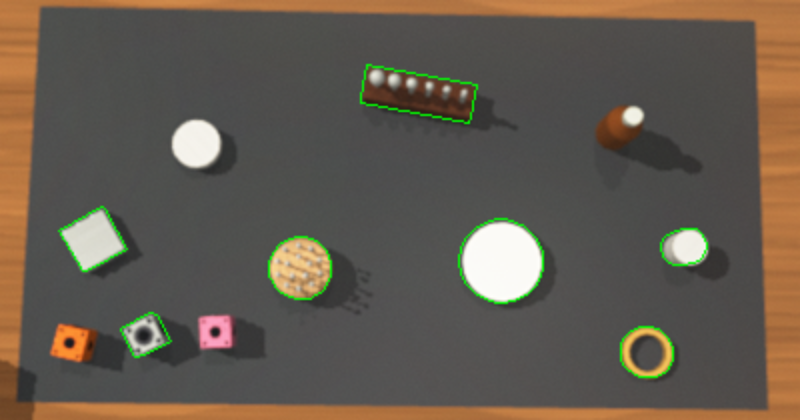

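View pics/fit2.png

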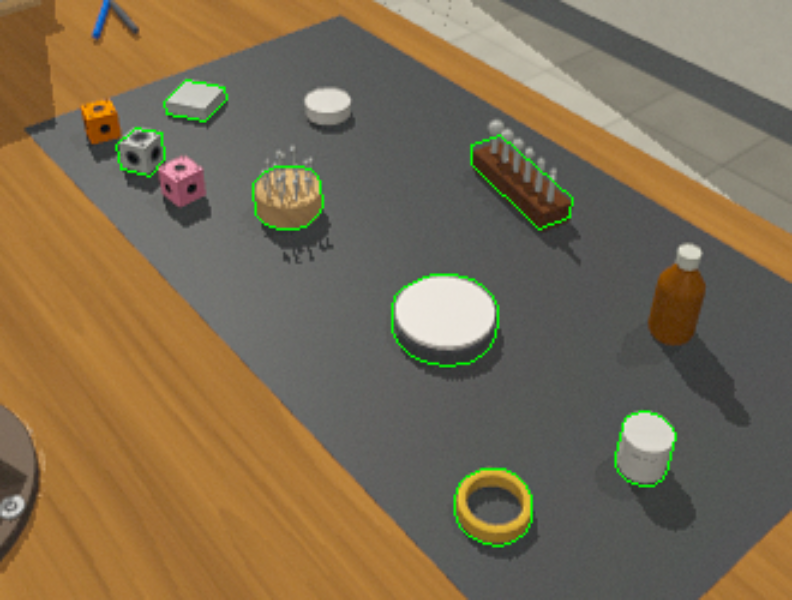

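```bash
cat > go.py <<'E'
# python3 go.py x y z yaw_deg(of the closing line): turn first, then the shift in the tool axes after the turn (cm)
import sys; from h import *
from scipy.spatial.transform import Rotation as R
np.set_printoptions(precision=3,suppress=True)
x,y,z,a=map(float,sys.argv[1:5]); s=arm.observe(); R0=R.from_rotvec(s["ee_rot"])
c=[]
for k in(0,180):
    t=np.radians(a+k); Y=np.array([np.cos(t),np.sin(t),0]); Z=np.array([0,0,-1.]); c.append(R.from_matrix(np.c_[np.cross(Y,Z),Y,Z]))
w=[(R0.inv()*q).as_rotvec() for q in c]; i=int(np.argmin([np.linalg.norm(v) for v in w]))
print("t",round(s["clock"],2),"pos",s["position"],"j",s["joints"],"w",round(s["width"]*9.18,2),"gf",s["gripper_force"],"F",s["force"])
print("turn",w[i],"shift cm",100*c[i].inv().apply(np.array([x,y,z])-s["position"]))
E
python3 go.py .5455 .4085 .1 31.4
```

```text
t 1.8 pos [0.191 0.595 0.195] j [-1.364  0.434  0.025  1.573 -0.012  1.134 -0.075] w 9.18 gf 0.0 F [-0.531  0.777 -0.088]
turn [ 0.    -0.     0.713] shift cm [-34.431  20.562   9.536]
```

carry_out --claw '[9.18, 9.18, 9.18, 9.18, 9.18, 9.18, 9.18, 9.18, 9.18, 9.18, 9.18, 9.18, 9.18, 9.18, 9.18, 9.18, 9.18, 9.18]' --delta_pos '[[0, 0, 0], [0, 0, 0], [0, 0, 0], [0, 0, 0], [0, 0, 0], [-2.87, 1.71, 0.79], [-2.87, 1.71, 0.79], [-2.87, 1.71, 0.79], [-2.87, 1.71, 0.79], [-2.87, 1.71, 0.79], [-2.87, 1.71, 0.79], [-2.87, 1.71, 0.79], [-2.87, 1.71, 0.79], [-2.87, 1.71, 0.79], [-2.87, 1.71, 0.79], [-2.87, 1.71, 0.79], [-2.87, 1.71, 0.79], [0, 0, 0]]' --angular '[[0, 0, 0.1426], [0, 0, 0.1426], [0, 0, 0.1426], [0, 0, 0.1426], [0, 0, 0.1426], [0, 0, 0], [0, 0, 0], [0, 0, 0], [0, 0, 0], [0, 0, 0], [0, 0, 0], [0, 0, 0], [0, 0, 0], [0, 0, 0], [0, 0, 0], [0, 0, 0], [0, 0, 0], [0, 0, 0]]' --force 40

```text
clock: 3.6
position: [0.5499, 0.4027, 0.0993]
ee_rot: [1.545, 2.731, -0.004]
force: [0.5, -0.1, 0.4]
width: 1.003
gripper_force: 0.0
```

```bash
python3 go.py .5455 .4085 .003 31.4
```

```text
t 3.6 pos [0.55  0.403 0.099] j [-0.858  0.613  0.231  1.542 -0.152  1.005 -0.044] w 9.2 gf 0.0 F [ 0.471 -0.115  0.444]
turn [-0.     0.004 -0.007] shift cm [ 0.721 -0.075  9.635]
```

carry_out --claw '[9.18, 9.18, 9.18, 9.18, 9.18, 9.18, 9.18]' --delta_pos '[[0.7, -0.1, 0], [0, 0, 2.4], [0, 0, 2.4], [0, 0, 2.2], [0, 0, 1.3], [0, 0, 0], [0, 0, 0]]' --angular '[[0, 0, 0], [0, 0, 0], [0, 0, 0], [0, 0, 0], [0, 0, 0], [0, 0, 0], [0, 0, 0]]'

```text
clock: 4.3
position: [0.5403, 0.4147, 0.0183]
ee_rot: [-1.536, -2.74, -0.001]
force: [1.2, -0.4, 0.4]
width: 1.0
gripper_force: 0.0
```

```bash
python3 go.py .5455 .4085 .003 31.4; python3 -c "
from h import *
p=arm.get_image('top');q=arm.get_image('side')
a=cv2.resize(p['frame'][170:290,110:270],(400,300),interpolation=2);b=cv2.resize(q['frame'][110:230,150:310],(400,300),interpolation=2)
save(dict(frame=np.hstack([a,b])),'g1.png')"
```

```text
t 4.3 pos [0.54  0.415 0.018] j [-0.861  0.699  0.204  1.607 -0.174  0.853 -0.04 ] w 9.18 gf 0.0 F [ 1.207 -0.376  0.421]
turn [ 0.001 -0.     0.001] shift cm [-0.797  0.123  1.525]
```

View pics/g1.png

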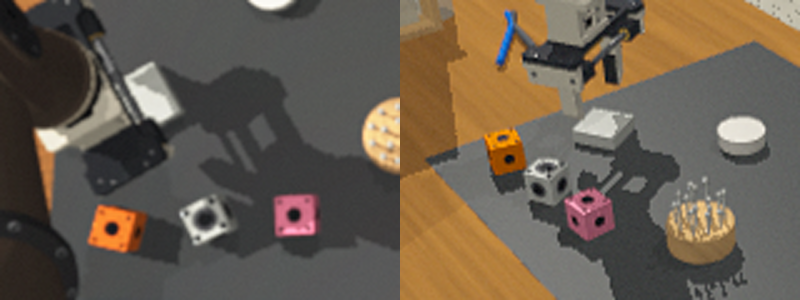

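carry_out --claw '[9.18, 9.18, 9.18, 4, 4, 4, 4, 4, 4, 4]' --delta_pos '[[-0.8, 0.1, 0], [0, 0, 1.4], [0, 0, 0], [0, 0, 0], [0, 0, 0], [0, 0, 0], [0, 0, 0], [0, 0, 0], [0, 0, 0], [0, 0, 0]]' --angular '[[0, 0, 0], [0, 0, 0], [0, 0, 0], [0, 0, 0], [0, 0, 0], [0, 0, 0], [0, 0, 0], [0, 0, 0], [0, 0, 0], [0, 0, 0]]' --force 45

```text
clock: 5.4
position: [0.5456, 0.4074, 0.0036]
ee_rot: [1.537, 2.74, 0.0]
force: [-0.2, 0.2, -0.1]
width: 0.459
gripper_force: 0.0
```

```bash
python3 go.py .517 -.005 .15 2.9
```

```text
t 5.4 pos [0.546 0.407 0.004] j [-0.845  0.716  0.199  1.616 -0.178  0.827 -0.025] w 4.21 gf 0.0 F [-0.167  0.215 -0.056]
turn [ 0.    -0.     0.497] shift cm [-41.038  -4.946 -14.642]
```

```bash
python3 -c "
from h import *
p=arm.get_image('top');q=arm.get_image('side')
a=cv2.resize(p['frame'][170:290,110:270],(400,300),interpolation=2);b=cv2.resize(q['frame'][110:230,150:310],(400,300),interpolation=2)
save(dict(frame=np.hstack([a,b])),'g2.png');s=arm.observe();print(s['width'],s['gripper_force'])
print(proj(q,s['position']),proj(p,s['position']))"
```

```text
0.4385423067259391 0.0
[231.43200454 161.67050231] [167.04308191 209.4236789 ]
```

View pics/g2.png

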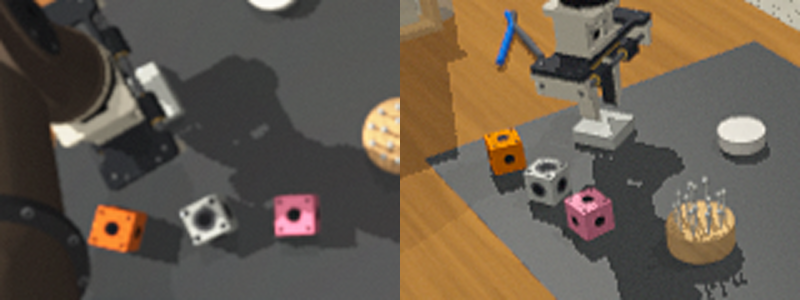

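```bash
python3 -c "
from h import *
p=arm.get_image('side');f=p['frame'].copy()
from fit import verts,SH
a=cv2.resize(f[110:180,190:270],(640,560),interpolation=cv2.INTER_CUBIC)
for z in(0,.02): 
  q=np.array([(proj(p,v)-[190,110]+.5)*8 for v in verts(SH['bench_block'],.5458,.4087,0,.5485)]).astype(int)
for i,j in((0,1),(1,3),(3,2),(2,0),(4,5),(5,7),(7,6),(6,4)): cv2.line(a,tuple(map(int,q[i])),tuple(map(int,q[j])),(0,255,0),1)
s=arm.observe()['position'];cv2.circle(a,tuple(map(int,(proj(p,s)-[190,110]+.5)*8)),4,(255,0,0),-1)
cv2.circle(a,tuple(map(int,(proj(p,s+[0,0,.019])-[190,110]+.5)*8)),4,(0,0,255),-1)
save(dict(frame=a),'g3.png')"
```

```text
(no output)
```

View pics/g3.png

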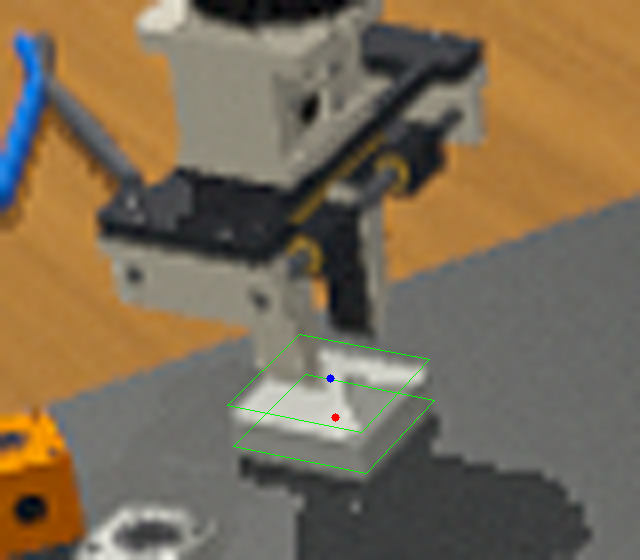

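carry_out --claw '[9.18, 9.18, 9.18, 9.18, 9.18, 9.18, 9.18]' --delta_pos '[[0, 0, 0], [0, 0, 0], [0, 0, 0], [0, 0, 0], [0, 0, 0.3], [0, 0, 0.2], [0, 0, 0]]' --angular '[[0, 0, 0], [0, 0, 0], [0, 0, 0], [0, 0, 0], [0, 0, 0], [0, 0, 0], [0, 0, 0]]'

```text
clock: 6.25
position: [0.5454, 0.4071, -0.002]
ee_rot: [-1.537, -2.739, 0.001]
force: [1.5, 0.0, 1.4]
width: 0.98
gripper_force: 0.0
```

carry_out --claw '[9.18, 9.18, 9.18, 9.18]' --delta_pos '[[0, 0, 0.3], [0, 0, 0.3], [0, 0, 0.3], [0, 0, 0]]' --angular '[[0, 0, 0], [0, 0, 0], [0, 0, 0], [0, 0, 0]]'

```text
clock: 6.65
position: [0.5453, 0.407, -0.0111]
ee_rot: [-1.537, -2.739, 0.001]
force: [-0.1, -0.3, -0.8]
width: 0.999
gripper_force: 0.0
```

```bash
python3 -c "
from h import *
p=arm.get_image('side');f=p['frame'].copy()
a=cv2.resize(f[110:180,190:270],(640,560),interpolation=cv2.INTER_CUBIC)
s=arm.observe();print(s['position'],s['force'],s['width']);s=s['position']
d=np.array([np.cos(.548),np.sin(.548),0])
for k in(-.046,.046):
  for h in(0,.02,.04): cv2.circle(a,tuple(map(int,(proj(p,s+k*d+[0,0,h])-[190,110]+.5)*8)),3,(255,0,0),-1)
save(dict(frame=a),'g4.png')"
```

```text
[ 0.5454675   0.40717244 -0.01081817] [ 0.23100198 -0.01055079  0.14054166] 0.9971444489978262
```

View pics/g4.png

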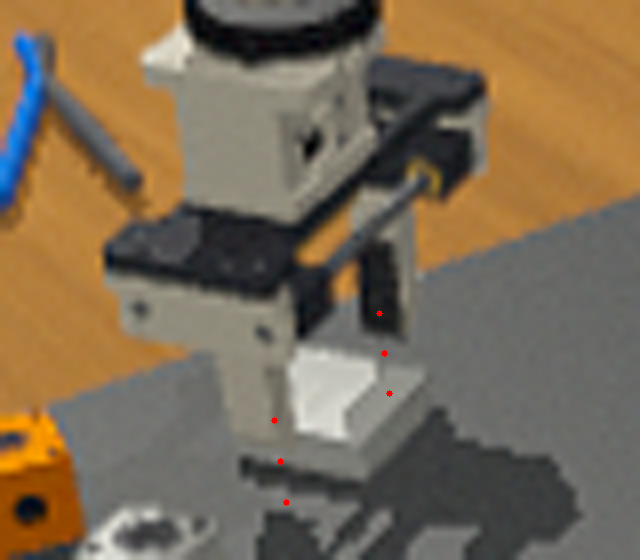

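carry_out --claw '[9.18, 9.18, 9.18, 9.18, 9.18, 9.18]' --delta_pos '[[0, 0, 0.3], [0, 0, 0.3], [0, 0, 0.3], [0, 0, 0.2], [0, 0, 0.1], [0, 0, 0]]' --angular '[[0, 0, 0], [0, 0, 0], [0, 0, 0], [0, 0, 0], [0, 0, 0], [0, 0, 0]]'

```text
clock: 7.3
position: [0.5456, 0.4072, -0.0227]
ee_rot: [-1.538, -2.74, 0.0]
force: [-0.9, -0.5, 0.2]
width: 1.0
gripper_force: 0.0
```

carry_out --claw '[9.18, 9.18, 5, 5, 5, 5, 5, 5]' --delta_pos '[[0, 0, 0.2], [0, 0, 0], [0, 0, 0], [0, 0, 0], [0, 0, 0], [0, 0, 0], [0, 0, 0], [0, 0, 0]]' --angular '[[0, 0, 0], [0, 0, 0], [0, 0, 0], [0, 0, 0], [0, 0, 0], [0, 0, 0], [0, 0, 0], [0, 0, 0]]' --force 45

```text
clock: 8.1
position: [0.5445, 0.4067, -0.0246]
ee_rot: [-1.537, -2.739, 0.003]
force: [-4.4, -1.9, 4.2]
width: 0.674
gripper_force: 45.0
```

carry_out --claw '[5, 5, 5, 5, 5, 5, 5, 5, 5, 5]' --delta_pos '[[0, 0, -2], [0, 0, -2.5], [0, 0, -3], [0, 0, -4], [0, 0, -4], [0, 0, 0], [0, 0, 0], [0, 0, 0], [0, 0, 0], [0, 0, 0]]' --angular '[[0, 0, 0], [0, 0, 0], [0, 0, 0], [0, 0, 0], [0, 0, 0], [0, 0, 0.124], [0, 0, 0.124], [0, 0, 0.124], [0, 0, 0.125], [0, 0, 0]]'

```text
clock: 9.1
position: [0.5453, 0.4073, 0.1297]
ee_rot: [2.166, 2.275, -0.001]
force: [0.6, -0.7, -5.3]
width: 0.669
gripper_force: 45.0
```

carry_out --claw '[5, 5, 5, 5, 5, 5, 5, 5, 5, 5, 5, 5, 5, 5, 5, 5]' --delta_pos '[[-1.5, -0.2, 0], [-3, -0.36, 0], [-3, -0.36, 0], [-3, -0.36, 0], [-3, -0.36, 0], [-3, -0.36, 0], [-3, -0.36, 0], [-3, -0.36, 0], [-3, -0.36, 0], [-3, -0.36, 0], [-3, -0.36, 0], [-3, -0.36, 0], [-3, -0.36, 0], [-3, -0.36, 0], [0, 0, 0], [0, 0, 0]]' --angular '[[0, 0, 0], [0, 0, 0], [0, 0, 0], [0, 0, 0], [0, 0, 0], [0, 0, 0], [0, 0, 0], [0, 0, 0], [0, 0, 0], [0, 0, 0], [0, 0, 0], [0, 0, 0], [0, 0, 0], [0, 0, 0], [0, 0, 0], [0, 0, 0]]'

```text
clock: 10.7
position: [0.517, -0.0012, 0.1306]
ee_rot: [2.164, 2.277, 0.0]
force: [-0.8, 1.0, -4.9]
width: 0.67
gripper_force: 45.0
```

```bash
python3 go.py .517 -.005 -.0235 2.9
```

```text
t 10.7 pos [ 0.517 -0.001  0.131] j [-0.438  0.341  0.437  1.944 -0.182  0.895  0.142] w 6.15 gf 44.9943083524704 F [-0.798  1.05  -4.925]
turn [0. 0. 0.] shift cm [-0.383 -0.022 15.414]
```

carry_out --claw '[5, 5, 5, 5, 5, 5, 5, 5, 5, 5]' --delta_pos '[[-0.4, 0, 3], [0, 0, 3], [0, 0, 3], [0, 0, 3], [0, 0, 1.5], [0, 0, 1], [0, 0, 0.5], [0, 0, 0.2], [0, 0, 0.2], [0, 0, 0]]' --angular '[[0, 0, 0], [0, 0, 0], [0, 0, 0], [0, 0, 0], [0, 0, 0], [0, 0, 0], [0, 0, 0], [0, 0, 0], [0, 0, 0], [0, 0, 0]]'

```text
clock: 11.7
position: [0.5182, -0.0035, -0.023]
ee_rot: [2.163, 2.277, 0.001]
force: [-0.1, 0.5, -5.5]
width: 0.669
gripper_force: 45.0
```

carry_out --claw '[5, 5, 5, 9.18, 9.18, 9.18, 9.18, 9.18, 9.18, 9.18, 9.18, 9.18]' --delta_pos '[[0, 0, 0.1], [0, 0, 0.1], [0, 0, 0], [0, 0, 0], [0, 0, 0], [0, 0, 0], [0, 0, 0], [0, 0, -1.5], [0, 0, -3], [0, 0, -4], [0, 0, -5], [0, 0, 0]]' --angular '[[0, 0, 0], [0, 0, 0], [0, 0, 0], [0, 0, 0], [0, 0, 0], [0, 0, 0], [0, 0, 0], [0, 0, 0], [0, 0, 0], [0, 0, 0], [0, 0, 0], [0, 0, 0]]'

```text
clock: 12.9
position: [0.5217, -0.0039, 0.1152]
ee_rot: [2.161, 2.272, 0.012]
force: [0.3, -0.2, -0.1]
width: 1.0
gripper_force: 0.0
```

```bash
cat > m.py <<'E'
# python3 m.py label x y z [yaw...]: fit a thing near a guess in both views
import sys; from fit import *
l=sys.argv[1]; x=tuple(map(float,sys.argv[2:5])); P=[arm.get_image(n) for n in("side","top")]
vs=[(p,region(l,p,(x[0],x[1],x[2]+SH[l][-1]/2))) for p in P]; print(l,[None if r is None else int(r.sum()) for _,r in vs])
for sub in([v for v in vs if v[1] is not None],)+tuple([v] for v in vs if v[1] is not None):
    print(fit(SH[l],sub,x,(-.6,-.2,.2,.6) if SH[l][0]=="box" else (0,),len(sub)==2))
E
python3 m.py doming_block .42 .331 0; python3 go.py .420 .3305 0.05 30
```

```text
doming_block [266, 299]
(array([ 0.4213,  0.3307, -0.0077, -1.0962]), np.float64(0.11110239202176206))
(array([0.4173, 0.3217, 0.0102, 0.7271]), np.float64(0.14107327141382872))
(array([0.4208, 0.3286, 0.0039, 0.4506]), np.float64(0.08517279821627648))
t 13.1 pos [ 0.517 -0.003  0.109] j [-0.43   0.372  0.438  1.967 -0.207  0.847  0.171] w 9.19 gf 0.0 F [-0.106  0.823 -1.147]
turn [-0.001 -0.    -0.473] shift cm [33.772  8.299  5.877]
```

carry_out --claw '[9.18, 9.18, 9.18, 9.18, 9.18, 9.18, 9.18, 9.18, 9.18, 9.18, 9.18, 9.18, 9.18, 9.18, 9.18, 9.18, 9.18, 9.18]' --delta_pos '[[0, 0, 0], [0, 0, 0], [0, 0, 0], [0, 0, 0], [3.1, 0.65, 0], [3.1, 0.65, 0], [3.1, 0.65, 0], [3.1, 0.65, 0], [3.1, 0.65, 0], [3.1, 0.65, 0], [3.1, 0.65, 0], [3.1, 0.65, 0], [3.1, 0.65, 0], [3.1, 0.65, 0], [3.0, 0.64, 0], [0, 0, 2.5], [0, 0, 2.5], [0, 0, 0]]' --angular '[[0, 0, -0.11], [0, 0, -0.11], [0, 0, -0.11], [0, 0, -0.11], [0, 0, 0], [0, 0, 0], [0, 0, 0], [0, 0, 0], [0, 0, 0], [0, 0, 0], [0, 0, 0], [0, 0, 0], [0, 0, 0], [0, 0, 0], [0, 0, 0], [0, 0, 0], [0, 0, 0], [0, 0, 0]]'

```text
clock: 14.9
position: [0.4176, 0.3277, 0.0555]
ee_rot: [-1.613, -2.693, 0.012]
force: [-0.2, -0.1, -0.4]
width: 0.999
gripper_force: 0.0
```

carry_out --claw '[9.18]' --delta_pos '[[0, 0, 0]]' --angular '[[0, 0, 0]]'

```text
clock: 15.0
position: [0.4198, 0.3289, 0.0587]
ee_rot: [-1.615, -2.694, 0.005]
force: [-0.2, 0.3, 0.7]
width: 1.003
gripper_force: 0.0
```

```bash
python3 go.py .4205 .330 -0.021 28
```

```text
t 15.0 pos [0.42  0.329 0.059] j [-0.927  0.451  0.218  1.961 -0.139  0.746 -0.137] w 9.21 gf 0.0 F [-0.199  0.258  0.717]
turn [-0.003  0.001  0.002] shift cm [0.066 0.115 7.966]
```

carry_out --claw '[9.18, 9.18, 9.18, 9.18, 9.18, 3, 3, 3, 3, 3, 3, 3, 3, 3, 3]' --delta_pos '[[0.05, 0.1, 2], [0, 0, 2.5], [0, 0, 2], [0, 0, 1.4], [0, 0, 0], [0, 0, 0], [0, 0, 0], [0, 0, 0], [0, 0, 0], [0, 0, 0], [0, 0, 0], [0, 0, 0], [0, 0, 0], [0, 0, 0], [0, 0, 0]]' --angular '[[0, 0, 0], [0, 0, 0], [0, 0, 0], [0, 0, 0], [0, 0, 0], [0, 0, 0], [0, 0, 0], [0, 0, 0], [0, 0, 0], [0, 0, 0], [0, 0, 0], [0, 0, 0], [0, 0, 0], [0, 0, 0], [0, 0, 0]]' --force 40

```text
clock: 16.5
position: [0.4203, 0.3302, -0.0196]
ee_rot: [-1.615, -2.694, 0.002]
force: [-5.2, -3.6, 6.0]
width: 0.434
gripper_force: 40.0
```

```bash
python3 go.py .517 -.005 .12 2.9;python3 m.py bench_block .517 -.004 0;python3 m.py doming_block .42 .331 0
```

```text
t 16.5 pos [ 0.42  0.33 -0.02] j [-0.896  0.574  0.179  2.011 -0.18   0.573 -0.102] w 3.99 gf 39.99741017818451 F [-5.219 -3.559  6.027]
turn [-0.001  0.001  0.44 ] shift cm [-33.971   7.963 -13.956]
bench_block [475, 535]
(array([ 0.5197, -0.0034, -0.0061,  0.0722]), np.float64(0.0812750788460982))
(array([ 0.5153, -0.0085,  0.0102,  0.0218]), np.float64(0.11122394220846232))
(array([ 0.5187, -0.0035,  0.0035,  0.0659]), np.float64(0.0629723291185633))
doming_block [190, None]
(array([ 0.4267,  0.3155,  0.01  , -0.4037]), np.float64(0.3310010319917441))
(array([ 0.4267,  0.3155,  0.01  , -0.4037]), np.float64(0.3310010319917441))
```

carry_out --claw '[3, 3, 3, 3, 3, 3, 3, 3, 3]' --delta_pos '[[0, 0, -2], [0, 0, -3], [0, 0, -3.5], [0, 0, -3.5], [0, 0, -3], [0, 0, 0], [0, 0, 0], [0, 0, 0], [0, 0, 0]]' --angular '[[0, 0, 0], [0, 0, 0], [0, 0, 0], [0, 0, 0], [0, 0, 0], [0, 0, 0.11], [0, 0, 0.11], [0, 0, 0.11], [0, 0, 0.11]]'

```text
clock: 17.8
position: [0.4212, 0.3308, 0.1303]
ee_rot: [2.169, 2.272, 0.001]
force: [0.0, 0.2, -4.2]
width: 0.433
gripper_force: 40.0
```

carry_out --claw '[3, 3, 3, 3, 3, 3, 3, 3, 3, 3, 3, 3, 3, 3]' --delta_pos '[[-1.5, 0.36, 0], [-3, 0.72, 0], [-3, 0.72, 0], [-3, 0.72, 0], [-3, 0.72, 0], [-3, 0.72, 0], [-3, 0.72, 0], [-3, 0.72, 0], [-3, 0.72, 0], [-3, 0.72, 0], [-3, 0.72, 0], [-2.3, 0.52, 0], [0, 0, 0], [0, 0, 0]]' --angular '[[0, 0, 0], [0, 0, 0], [0, 0, 0], [0, 0, 0], [0, 0, 0], [0, 0, 0], [0, 0, 0], [0, 0, 0], [0, 0, 0], [0, 0, 0], [0, 0, 0], [0, 0, 0], [0, 0, 0], [0, 0, 0]]'

```text
clock: 19.2
position: [0.5187, -0.004, 0.1303]
ee_rot: [2.164, 2.277, -0.001]
force: [-0.3, -0.3, -3.6]
width: 0.431
gripper_force: 40.0
```

```bash
python3 go.py .518 -.0035 .001 2.9
```

```text
t 19.2 pos [ 0.519 -0.004  0.13 ] j [-0.444  0.346  0.454  1.941 -0.191  0.897  0.157] w 3.96 gf 39.993032813072205 F [-0.288 -0.283 -3.633]
turn [-0.  0.  0.] shift cm [ 0.052 -0.065 12.93 ]
```

carry_out --claw '[3, 3, 3, 3, 3, 3, 3, 3, 3, 3]' --delta_pos '[[0, 0, 3], [0, 0, 3], [0, 0, 3], [0, 0, 2], [0, 0, 0.8], [0, 0, 0.5], [0, 0, 0.3], [0, 0, 0.1], [0, 0, 0.1], [0, 0, 0]]' --angular '[[0, 0, 0], [0, 0, 0], [0, 0, 0], [0, 0, 0], [0, 0, 0], [0, 0, 0], [0, 0, 0], [0, 0, 0], [0, 0, 0], [0, 0, 0]]'

```text
clock: 20.2
position: [0.5194, -0.0026, 0.003]
ee_rot: [2.164, 2.277, 0.001]
force: [-0.1, -0.7, -4.0]
width: 0.434
gripper_force: 40.0
```

carry_out --claw '[3, 3, 3, 3, 3, 3]' --delta_pos '[[0, 0, 0.1], [0, 0, 0.1], [0, 0, 0], [0, 0, 0], [0, 0, 0.05], [0, 0, 0]]' --angular '[[0, 0, 0], [0, 0, 0], [0, 0, 0], [0, 0, 0], [0, 0, 0], [0, 0, 0]]'

```text
clock: 20.8
position: [0.519, -0.0027, 0.0004]
ee_rot: [-2.164, -2.277, -0.0]
force: [-2.0, 0.4, 3.9]
width: 0.433
gripper_force: 40.0
```

carry_out --claw '[9.18, 9.18, 9.18, 9.18, 9.18, 9.18, 9.18, 9.18, 9.18, 9.18, 9.18]' --delta_pos '[[0, 0, 0], [0, 0, 0], [0, 0, 0], [0, 0, 0], [0, 0, 0], [0, 0, -1], [0, 0, -3], [0, 0, -4], [0, 0, -4], [0, 0, 0], [0, 0, 0]]' --angular '[[0, 0, 0], [0, 0, 0], [0, 0, 0], [0, 0, 0], [0, 0, 0], [0, 0, 0], [0, 0, 0], [0, 0, 0], [0, 0, 0], [0, 0, 0], [0, 0, 0]]'

```text
clock: 21.9
position: [0.5197, -0.0025, 0.1215]
ee_rot: [2.163, 2.276, 0.004]
force: [-0.9, 0.5, -0.2]
width: 1.001
gripper_force: 0.0
```

```bash
python3 m.py doming_block .518 -.003 .02; python3 m.py bench_block .518 -.003 0; python3 m.py bangle .4045 -.3355 0; python3 go.py .4045 -.3355 .05 -39.7
```

```text
doming_block [356, None]
(array([ 0.5163, -0.01  ,  0.0352, -0.075 ]), np.float64(0.10361313064551664))
(array([ 0.5163, -0.01  ,  0.0352, -0.075 ]), np.float64(0.10361313064551664))
bench_block [278, None]
(array([ 0.5168, -0.0073,  0.0086, -0.0107]), np.float64(0.8926646917759908))
(array([ 0.5168, -0.0073,  0.0086, -0.0107]), np.float64(0.8926646917759908))
bangle [801, 513]
(array([ 0.4048, -0.3353, -0.0039,  0.2424]), np.float64(0.05414619754203015))
(array([ 0.4031, -0.337 ,  0.0035,  0.238 ]), np.float64(0.054201855523732585))
(array([ 0.4045, -0.3337,  0.003 ,  0.2695]), np.float64(0.0547720062683943))
t 22.5 pos [ 0.519 -0.003  0.12 ] j [-0.448  0.361  0.458  1.952 -0.205  0.874  0.168] w 9.18 gf 0.0 F [ 0.225  0.298 -0.413]
turn [-0.     0.     0.744] shift cm [-32.908  12.455   6.984]
```

carry_out --claw '[9.18, 9.18, 9.18, 9.18, 9.18, 9.18, 9.18, 9.18, 9.18, 9.18, 9.18, 9.18, 9.18, 9.18, 9.18, 9.18, 9.18, 9.18, 9.18, 9.18]' --delta_pos '[[0, 0, 0], [0, 0, 0], [0, 0, 0], [0, 0, 0], [0, 0, 0], [0, 0, 0], [-2.99, 1.13, 0], [-2.99, 1.13, 0], [-2.99, 1.13, 0], [-2.99, 1.13, 0], [-2.99, 1.13, 0], [-2.99, 1.13, 0], [-2.99, 1.13, 0], [-2.99, 1.13, 0], [-2.99, 1.13, 0], [-2.99, 1.13, 0], [-3.0, 1.15, 0], [0, 0, 3.5], [0, 0, 3.5], [0, 0, 0]]' --angular '[[0, 0, 0.124], [0, 0, 0.124], [0, 0, 0.124], [0, 0, 0.124], [0, 0, 0.124], [0, 0, 0.124], [0, 0, 0], [0, 0, 0], [0, 0, 0], [0, 0, 0], [0, 0, 0], [0, 0, 0], [0, 0, 0], [0, 0, 0], [0, 0, 0], [0, 0, 0], [0, 0, 0], [0, 0, 0], [0, 0, 0], [0, 0, 0]]'

```text
clock: 24.5
position: [0.4021, -0.3336, 0.0468]
ee_rot: [-2.839, -1.332, 0.006]
force: [-0.8, 1.0, -0.1]
width: 0.996
gripper_force: 0.0
```

carry_out --claw '[9.18, 9.18]' --delta_pos '[[0, 0, 0], [0, 0, 0]]' --angular '[[0, 0, 0], [0, 0, 0]]'

```text
clock: 24.7
position: [0.4054, -0.336, 0.0515]
ee_rot: [2.842, 1.335, 0.002]
force: [-0.2, -0.5, 0.1]
width: 0.998
gripper_force: 0.0
```

```bash
python3 go.py .4045 -.335 -.024 -39.7
```

```text
t 24.7 pos [ 0.405 -0.336  0.052] j [ 0.142  0.504  0.62   2.011 -0.423  0.752  0.325] w 9.16 gf 0.0 F [-0.212 -0.55   0.053]
turn [ 0.002 -0.     0.   ] shift cm [ 0.016 -0.132  7.551]
```

Bangle: light grip (20 N) is enough for 0.13 kg.

carry_out --claw '[9.18, 9.18, 9.18, 9.18, 9.18, 5, 5, 5, 5, 5, 5, 5, 5]' --delta_pos '[[0, -0.1, 2.5], [0, 0, 2.5], [0, 0, 1.8], [0, 0, 0.6], [0, 0, 0], [0, 0, 0], [0, 0, 0], [0, 0, 0], [0, 0, 0], [0, 0, 0], [0, 0, 0], [0, 0, 0], [0, 0, 0]]' --angular '[[0, 0, 0], [0, 0, 0], [0, 0, 0], [0, 0, 0], [0, 0, 0], [0, 0, 0], [0, 0, 0], [0, 0, 0], [0, 0, 0], [0, 0, 0], [0, 0, 0], [0, 0, 0], [0, 0, 0]]' --force 20

```text
clock: 26.0
position: [0.4042, -0.3349, -0.0235]
ee_rot: [2.843, 1.335, 0.001]
force: [0.2, 0.5, 7.7]
width: 0.712
gripper_force: 20.0
```

```bash
python3 go.py .5242 -.1395 .05 -15
```

```text
t 26.0 pos [ 0.404 -0.335 -0.023] j [ 0.223  0.616  0.515  2.058 -0.532  0.597  0.415] w 6.54 gf 20.001237681135535 F [0.176 0.53  7.651]
turn [ 0.001 -0.    -0.431] shift cm [21.977  6.532 -7.346]
```

carry_out --claw '[5, 5, 5, 5, 5, 5, 5, 5, 5, 5, 5, 5, 5, 5, 5, 5, 5]' --delta_pos '[[0, 0, -2], [0, 0, -3.5], [0, 0, -3.5], [0, 0, 0], [0, 0, 0], [0, 0, 0], [1.5, 0.45, 0], [2.7, 0.8, 0], [3, 0.9, 0], [3, 0.9, 0], [3, 0.9, 0], [3, 0.9, 0], [3, 0.85, 0], [2.8, 0.8, 0], [0, 0, 0], [0, 0, 0], [0, 0, 0]]' --angular '[[0, 0, 0], [0, 0, 0], [0, 0, 0], [0, 0, -0.144], [0, 0, -0.144], [0, 0, -0.143], [0, 0, 0], [0, 0, 0], [0, 0, 0], [0, 0, 0], [0, 0, 0], [0, 0, 0], [0, 0, 0], [0, 0, 0], [0, 0, 0], [0, 0, 0], [0, 0, 0]]'

```text
clock: 27.7
position: [0.5228, -0.14, 0.0659]
ee_rot: [-2.494, -1.911, 0.001]
force: [-0.2, 0.3, -1.3]
width: 0.709
gripper_force: 20.0
```

```bash
python3 go.py .5242 -.1395 .002 -15
```

```text
t 27.7 pos [ 0.523 -0.14   0.066] j [-0.211  0.482  0.515  1.956 -0.327  0.786  0.226] w 6.51 gf 19.99928364995867 F [-0.228  0.291 -1.313]
turn [-0.001  0.001 -0.001] shift cm [0.082 0.125 6.395]
```

carry_out --claw '[5, 5, 5, 5, 5, 5, 5, 5]' --delta_pos '[[0.1, 0.1, 2], [0, 0, 2], [0, 0, 1], [0, 0, 0.7], [0, 0, 0.3], [0, 0, 0.2], [0, 0, 0.2], [0, 0, 0]]' --angular '[[0, 0, 0], [0, 0, 0], [0, 0, 0], [0, 0, 0], [0, 0, 0], [0, 0, 0], [0, 0, 0], [0, 0, 0]]'

```text
clock: 28.5
position: [0.525, -0.1383, 0.0022]
ee_rot: [2.492, 1.912, 0.001]
force: [0.0, 0.3, -1.2]
width: 0.706
gripper_force: 20.0
```

carry_out --claw '[5, 5, 5, 5, 9.18, 9.18, 9.18, 9.18, 9.18, 9.18, 9.18, 9.18, 9.18, 9.18, 9.18]' --delta_pos '[[0, -0.1, 0.1], [0, 0, 0.1], [0, 0, 0], [0, 0, 0], [0, 0, 0], [0, 0, 0], [0, 0, 0], [0, 0, 0], [0, 0, 0], [0, 0, -1.5], [0, 0, -3], [0, 0, -4], [0, 0, -4], [0, 0, 0], [0, 0, 0]]' --angular '[[0, 0, 0], [0, 0, 0], [0, 0, 0], [0, 0, 0], [0, 0, 0], [0, 0, 0], [0, 0, 0], [0, 0, 0], [0, 0, 0], [0, 0, 0], [0, 0, 0], [0, 0, 0], [0, 0, 0], [0, 0, 0], [0, 0, 0]]'

```text
clock: 30.0
position: [0.5244, -0.138, 0.1258]
ee_rot: [2.491, 1.912, 0.003]
force: [-0.8, 1.5, -0.7]
width: 1.004
gripper_force: 0.0
```

```bash
python3 m.py pot .546 -.385 0; python3 go.py .5455 -.3848 .05 -35
```

```text
pot [554, 283]
(array([ 0.5456, -0.3848, -0.0023,  0.1904]), np.float64(0.1148327101375433))
(array([ 0.5448, -0.3858,  0.0069, -0.0557]), np.float64(0.07492744390174842))
(array([ 0.545 , -0.3832,  0.0054,  0.0476]), np.float64(0.15622531698191647))
t 30.2 pos [ 0.523 -0.138  0.124] j [-0.258  0.406  0.563  1.901 -0.269  0.913  0.174] w 9.17 gf 0.0 F [-0.22  -1.016 -0.303]
turn [-0.002  0.001  0.349] shift cm [-18.935  16.019   7.383]
```

carry_out --claw '[9.18, 9.18, 9.18, 9.18, 9.18, 9.18, 9.18, 9.18, 9.18, 9.18, 9.18, 9.18, 9.18, 9.18, 9.18]' --delta_pos '[[0, 0, 0], [0, 0, 0], [0, 0, 0], [-2.37, 2, 0], [-2.37, 2, 0], [-2.37, 2, 0], [-2.37, 2, 0], [-2.37, 2, 0], [-2.37, 2, 0], [-2.37, 2, 0], [-2.37, 2, 0], [0, 0, 3], [0, 0, 3], [0, 0, 0], [0, 0, 0]]' --angular '[[0, 0, 0.117], [0, 0, 0.116], [0, 0, 0.116], [0, 0, 0], [0, 0, 0], [0, 0, 0], [0, 0, 0], [0, 0, 0], [0, 0, 0], [0, 0, 0], [0, 0, 0], [0, 0, 0], [0, 0, 0], [0, 0, 0], [0, 0, 0]]'

```text
clock: 31.7
position: [0.5454, -0.3849, 0.0643]
ee_rot: [-2.785, -1.449, 0.002]
force: [0.6, 0.0, 0.8]
width: 1.003
gripper_force: 0.0
```

```bash
python3 go.py .5453 -.3846 -.009 -35
cat > r.py <<'E'
from fit import *
l="punch_rack"
for n in("side","top"):
    p=arm.get_image(n); rs=arm.trace(l,p); print([(round(r["conf"],2),px(r["centre"]),int(r["region"].sum())) for r in rs][:3])
    for z in (0,):
        # red-brown wood only, from the picture itself, near the rack
        f=p["frame"]; hsv=cv2.cvtColor(f,cv2.COLOR_RGB2HSV); c=proj(p,(.753,-.028,.015)).astype(int)
        m=((hsv[...,1]>90)&((hsv[...,0]<14)|(hsv[...,0]>170))&(hsv[...,2]<140)); w=np.zeros_like(m); w[c[1]-35:c[1]+35,c[0]-45:c[0]+45]=1; m&=w
        m=cv2.morphologyEx(m.astype(np.uint8),cv2.MORPH_CLOSE,np.ones((5,5)))
        k,lab,st,_=cv2.connectedComponentsWithStats(m); i=1+np.argmax(st[1:,4]); m=lab==i
        print(n,m.sum(),fit(SH[l],[(p,m)],(.753,-.028,0),(-.2,),False))
E
python3 r.py
```

```text
t 31.7 pos [ 0.545 -0.385  0.064] j [ 0.169  0.683  0.59   1.632 -0.441  0.965  0.3  ] w 9.21 gf 0.0 F [0.565 0.012 0.797]
turn [-0.002  0.    -0.   ] shift cm [ 0.016 -0.023  7.334]
[(0.75, array([370.112, 191.52 ]), 944)]
side 739 (array([ 0.7491, -0.027 ,  0.0069, -0.2042]), np.float64(0.11421369630396137))
[(0.67, array([330.368, 133.68 ]), 1071)]
top 885 (array([ 0.7496, -0.0262,  0.0052, -0.1542]), np.float64(0.1973767586130497))
```

carry_out --claw '[9.18, 9.18, 9.18, 9.18, 9.18, 3, 3, 3, 3, 3, 3, 3, 3, 3, 3]' --delta_pos '[[0, 0, 2.3], [0, 0, 2.4], [0, 0, 1.8], [0, 0, 0.8], [0, 0, 0], [0, 0, 0], [0, 0, 0], [0, 0, 0], [0, 0, 0], [0, 0, 0], [0, 0, 0], [0, 0, 0], [0, 0, 0], [0, 0, 0], [0, 0, 0]]' --angular '[[0, 0, 0], [0, 0, 0], [0, 0, 0], [0, 0, 0], [0, 0, 0], [0, 0, 0], [0, 0, 0], [0, 0, 0], [0, 0, 0], [0, 0, 0], [0, 0, 0], [0, 0, 0], [0, 0, 0], [0, 0, 0], [0, 0, 0]]' --force 20

```text
clock: 33.4
position: [0.5461, -0.3851, -0.0079]
ee_rot: [-2.787, -1.45, -0.0]
force: [-0.3, -0.1, 1.5]
width: 0.497
gripper_force: 20.0
```

```bash
python3 go.py .6754 -.0128 .12 -100
```

```text
t 33.4 pos [ 0.546 -0.385 -0.008] j [ 0.201  0.766  0.537  1.677 -0.497  0.838  0.343] w 4.56 gf 20.000170469284058 F [-0.282 -0.11   1.539]
turn [-0.    -0.     1.134] shift cm [  6.272 -38.912 -12.791]
```

carry_out --claw '[3, 3, 3, 3, 3, 3, 3, 3, 3, 3, 3, 3, 3]' --delta_pos '[[0, 0, -2], [0, 0, -3.5], [0, 0, -3.5], [0, 0, -4], [0, 0, 0], [0, 0, 0], [0, 0, 0], [0, 0, 0], [0, 0, 0], [0, 0, 0], [0, 0, 0], [0, 0, 0], [0, 0, 0]]' --angular '[[0, 0, 0], [0, 0, 0], [0, 0, 0], [0, 0, 0], [0, 0, 0.142], [0, 0, 0.142], [0, 0, 0.142], [0, 0, 0.142], [0, 0, 0.142], [0, 0, 0.142], [0, 0, 0.141], [0, 0, 0.141], [0, 0, 0]]'

```text
clock: 34.7
position: [0.5461, -0.3849, 0.1215]
ee_rot: [3.129, -0.276, -0.001]
force: [-0.0, 0.1, -1.1]
width: 0.492
gripper_force: 20.0
```

carry_out --claw '[3, 3, 3, 3, 3, 3, 3, 3, 3, 3, 3, 3, 3, 3, 3, 3]' --delta_pos '[[0.25, -1.5, 0], [0.48, -3, 0], [0.48, -3, 0], [0.48, -3, 0], [0.48, -3, 0], [0.48, -3, 0], [0.48, -3, 0], [0.48, -3, 0], [0.48, -3, 0], [0.48, -3, 0], [0.48, -3, 0], [0.48, -3, 0], [0.48, -3, 0], [0.3, -1.4, 0], [0, 0, 0], [0, 0, 0]]' --angular '[[0, 0, 0], [0, 0, 0], [0, 0, 0], [0, 0, 0], [0, 0, 0], [0, 0, 0], [0, 0, 0], [0, 0, 0], [0, 0, 0], [0, 0, 0], [0, 0, 0], [0, 0, 0], [0, 0, 0], [0, 0, 0], [0, 0, 0], [0, 0, 0]]'

```text
clock: 36.3
position: [0.6751, -0.0143, 0.1221]
ee_rot: [3.129, -0.273, -0.0]
force: [-0.3, 0.5, -0.8]
width: 0.495
gripper_force: 20.0
```

```bash
python3 go.py .6754 -.0128 -.0065 -100
```

```text
t 36.3 pos [ 0.675 -0.014  0.122] j [-0.611  0.749  0.971  1.575 -0.655  1.172 -1.247] w 4.54 gf 19.999684989452362 F [-0.317  0.537 -0.784]
turn [0.001 0.    0.001] shift cm [ 0.002 -0.152 12.863]
```

carry_out --claw '[3, 3, 3, 3, 3, 3, 3, 3, 3, 3, 3]' --delta_pos '[[0, -0.1, 2], [0, 0, 3], [0, 0, 3], [0, 0, 2], [0, 0, 1.3], [0, 0, 0.7], [0, 0, 0.4], [0, 0, 0.2], [0, 0, 0.2], [0, 0, 0], [0, 0, 0]]' --angular '[[0, 0, 0], [0, 0, 0], [0, 0, 0], [0, 0, 0], [0, 0, 0], [0, 0, 0], [0, 0, 0], [0, 0, 0], [0, 0, 0], [0, 0, 0], [0, 0, 0]]'

```text
clock: 37.4
position: [0.6761, -0.0119, -0.0055]
ee_rot: [-3.13, 0.273, -0.001]
force: [-0.7, -0.7, 0.0]
width: 0.495
gripper_force: 20.0
```

carry_out --claw '[3, 3, 3]' --delta_pos '[[0, 0, 0.1], [0, 0, 0], [0, 0, 0]]' --angular '[[0, 0, 0], [0, 0, 0], [0, 0, 0]]'

```text
clock: 37.7
position: [0.6758, -0.0119, -0.0069]
ee_rot: [-3.13, 0.273, -0.0]
force: [-0.2, -0.7, -1.1]
width: 0.494
gripper_force: 20.0
```

carry_out --claw '[3, 3, 9.18, 9.18, 9.18, 9.18, 9.18, 9.18, 9.18, 9.18, 9.18, 9.18]' --delta_pos '[[0, 0, 0.1], [0, 0, 0], [0, 0, 0], [0, 0, 0], [0, 0, 0], [0, 0, 0], [0, 0, 0], [0, 0, -2], [0, 0, -4], [0, 0, -4], [0, 0, -4], [0, 0, 0]]' --angular '[[0, 0, 0], [0, 0, 0], [0, 0, 0], [0, 0, 0], [0, 0, 0], [0, 0, 0], [0, 0, 0], [0, 0, 0], [0, 0, 0], [0, 0, 0], [0, 0, 0], [0, 0, 0]]'

```text
clock: 38.9
position: [0.6789, -0.0134, 0.138]
ee_rot: [-3.13, 0.274, -0.013]
force: [0.3, -0.2, -0.1]
width: 1.003
gripper_force: 0.0
```

carry_out --claw '[9.18, 9.18, 9.18, 9.18, 9.18, 9.18, 9.18, 9.18, 9.18, 9.18, 9.18, 9.18, 9.18]' --delta_pos '[[-1, 2, 0], [-1, 3, 0], [-1, 3, 0], [-1, 3, 0], [-1, 3, 0], [-1, 3, 0], [-1, 3, 0], [-1, 3, 0], [-1, 3, 0], [-1, 3, 0], [-1, 3, 0], [0, 0, 0], [0, 0, 0]]' --angular '[[0, 0, 0], [0, 0, 0], [0, 0, 0], [0, 0, 0], [0, 0, 0], [0, 0, 0], [0, 0, 0], [0, 0, 0], [0, 0, 0], [0, 0, 0], [0, 0, 0], [0, 0, 0], [0, 0, 0]]'

```text
clock: 40.2
position: [0.5115, -0.3087, 0.1319]
ee_rot: [-3.129, 0.277, -0.0]
force: [1.0, -0.1, -0.3]
width: 1.002
gripper_force: 0.0
```

```bash
cat > f.py <<'E'
from fit import *
P=[arm.get_image(n) for n in("side","top")]
for l,x in dict(bench_block=(.518,-.0035,0),doming_block=(.518,-.003,.02),bangle=(.5245,-.139,.024),pot=(.6758,-.0119,0),flat_tin=(.68,.27,0),bottle=(.713,-.3,0)).items():
    vs=[(p,region(l,p,(x[0],x[1],x[2]+SH[l][-1]/2))) for p in P]; n=[None if r is None else int(r.sum()) for _,r in vs]; vs=[v for v in vs if v[1] is not None]
    print(l,n,*(fit(SH[l],vs,x,(-.3,.05,.4) if SH[l][0]=="box" else (0,),len(vs)==2) if vs else ()))
a=cv2.resize(P[1]["frame"][110:270,240:480],(400,267),interpolation=2);b=cv2.resize(P[0]["frame"][160:320,240:480],(800,533),interpolation=2)
save(dict(frame=cv2.resize(P[1]["frame"][100:280,250:490],(800,600),interpolation=2)),"e1.png"); save(dict(frame=b),"e2.png")
E
python3 f.py
```

```text
bench_block [275, 241] [ 0.5205 -0.0023 -0.0088  0.0257] 1.1028599492607303
doming_block [376, 260] [ 0.5202 -0.0049  0.0172  0.0652] 0.07287795641988383
bangle [485, None] [ 0.5221 -0.1407  0.0269  0.2834] 0.06821103699211642
pot [314, 244] [ 0.6778 -0.0093 -0.0056  0.1986] 0.10247007229330074
flat_tin [238, None] [0.6744 0.271  0.007  0.1737] 0.13016971494480145
bottle [314, 375] [ 0.7069 -0.2947 -0.0501  1.0048] 1.014853819574539
```

View pics/e1.png

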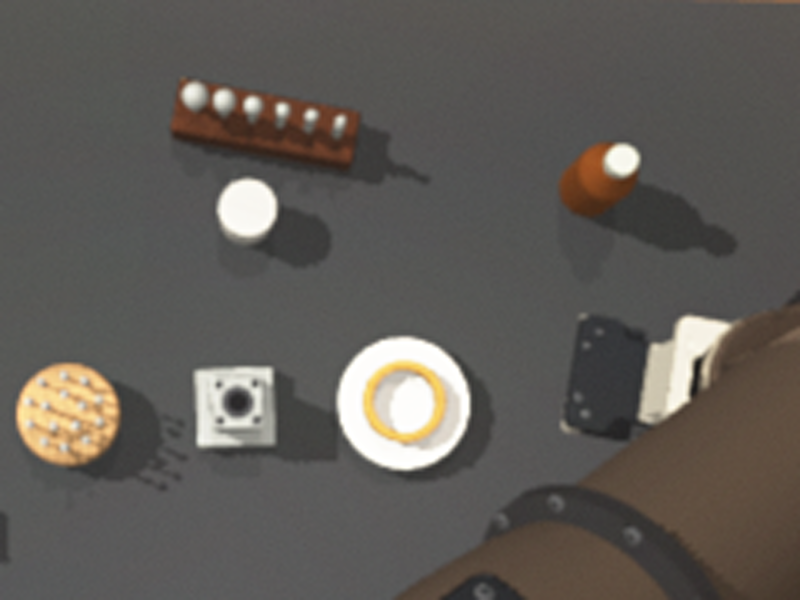

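View pics/e2.png

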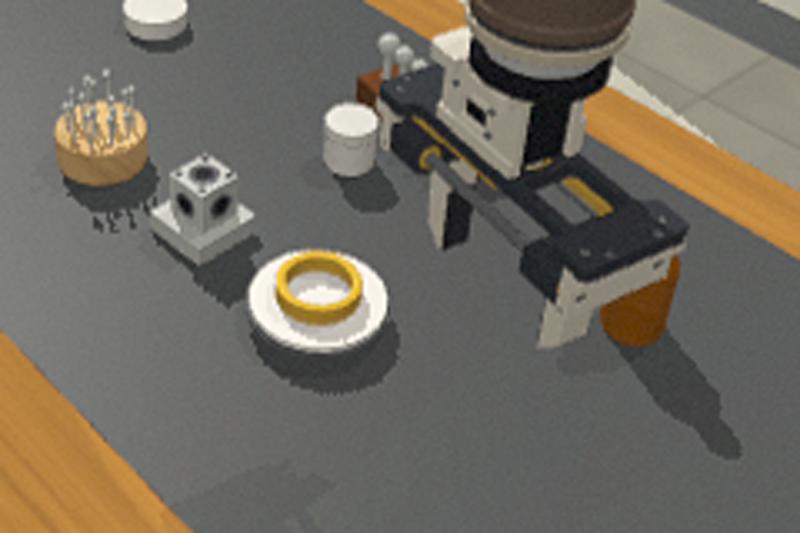

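The top view shows the doming block (235,402) in the middle of the bench block, between the bur stand (68,413) and the soldering stand (404,403). The bangle (403,402) is centred on the soldering stand, and the pot (247,210) stands in front of the rack's middle. The side view shows everything upright and the gripper clear, so I am handing in.

```bash
python3 -c "
from cell import arm
print(arm.sign_off())"
```

```text
the job is handed in; nothing more can be done
None
```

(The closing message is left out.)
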